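# Pill bottles on the stock tray by height

## Task

Line up the four white pill bottles on the stock tray, each standing upright in the middle of its own black round pad, in order of height (not width): the tallest next to the tall end panel, stepping down to the shortest at the end with the low stop. Do not let any bottle fall over on the way, and leave the brass mortar standing where it is.

Things in the scene. Friction and masses are not known exactly. Their poses are not given: they have to be found in the camera images.
- bottle_a: wide bottle, second tallest: white round pill bottle with a white cap, body 58 mm in diameter and 98 mm tall overall, about 150 g, loose and standing upright on the counter. Straight-sided from the bottom up to 75 mm; above that a sloped shoulder and a 16 mm tall cap 46 mm in diameter. Origin at the centre of its underside, z up its axis.
- bottle_b: narrow bottle, third tallest: white round pill bottle with a white cap, body 40 mm in diameter and 80 mm tall overall, about 70 g, loose and standing upright on the counter. Straight-sided from the bottom up to 57 mm; above that a sloped shoulder and a 16 mm tall cap 32 mm in diameter. Origin at the centre of its underside, z up its axis.
- bottle_c: slim bottle, the tallest: white round pill bottle with a white cap, body 44 mm in diameter and 116 mm tall overall, about 110 g, loose and standing upright on the counter. Straight-sided from the bottom up to 93 mm; above that a sloped shoulder and a 16 mm tall cap 35 mm in diameter. Origin at the centre of its underside, z up its axis.
- bottle_d: squat bottle, the shortest: white round pill bottle with a white cap, body 52 mm in diameter and 62 mm tall overall, about 80 g, loose and standing upright on the counter. Straight-sided from the bottom up to 39 mm; above that a sloped shoulder and a 16 mm tall cap 42 mm in diameter. Origin at the centre of its underside, z up its axis.
- pad_1: one of four identical black round rubber pads (66 mm diameter, 3 mm thick) fixed in a straight row, 78 mm from centre to centre, on a flat grey tray (385 x 95 mm, 12 mm thick) on the counter. Which pad of the row it is changes from start to start. Origin at the centre of its underside, on the tray, 12 mm above the counter; the pad's top is 15 mm above the counter. Its x axis lies across the row, its y axis along the row.
- pad_2: one of four identical black round rubber pads (66 mm diameter, 3 mm thick) fixed in a straight row, 78 mm from centre to centre, on a flat grey tray (385 x 95 mm, 12 mm thick) on the counter. Which pad of the row it is changes from start to start. Origin at the centre of its underside, on the tray, 12 mm above the counter; the pad's top is 15 mm above the counter. Its x axis lies across the row, its y axis along the row.
- pad_3: one of four identical black round rubber pads (66 mm diameter, 3 mm thick) fixed in a straight row, 78 mm from centre to centre, on a flat grey tray (385 x 95 mm, 12 mm thick) on the counter. Which pad of the row it is changes from start to start. Origin at the centre of its underside, on the tray, 12 mm above the counter; the pad's top is 15 mm above the counter. Its x axis lies across the row, its y axis along the row.
- pad_4: one of four identical black round rubber pads (66 mm diameter, 3 mm thick) fixed in a straight row, 78 mm from centre to centre, on a flat grey tray (385 x 95 mm, 12 mm thick) on the counter. Which pad of the row it is changes from start to start. Origin at the centre of its underside, on the tray, 12 mm above the counter; the pad's top is 15 mm above the counter. Its x axis lies across the row, its y axis along the row.
- end_panel: tall blue end panel fixed across one end of the tray (either end): 85 mm wide across the row, 12 mm thick along it, 100 mm high, so its top is 112 mm above the counter. Origin at the centre of its underside, on the tray, in line with the pad centres and 62 mm from the nearest one. x across the row, y along it. At the tray's other end sits only a low blue stop (40 mm wide, 14 mm high).
- mortar: brass mortar standing loose on the counter beside the tray, a bystander: open cup 86 mm across the rim, 75 mm tall, 900 g. Origin at the centre of its underside.

How it is judged (in metres and radians):
At the end, for the whole second after the job is handed in: Each bottle stands upright (within 0.1 rad) and at rest on its own pad, its axis within 15 mm of the pad's centre; counted from the tall end panel the heights are 116, 98, 80, 62 mm. The mortar stands within 30 mm of where it was ((horizontal distance between bottle_c and pad_1 below 0.015 m or horizontal distance between bottle_c and pad_2 below 0.015 m or horizontal distance between bottle_c and pad_3 below 0.015 m or horizontal distance between bottle_c and pad_4 below 0.015 m) and horizontal distance between bottle_c and end_panel between 0.032 and 0.092 m and height (world z) of bottle_c between 0.012 and 0.02 m and angle between each of bottle_c, bottle_a, bottle_b, bottle_d's own z axis and vertical below 0.1 rad and linear speed of each of bottle_c, bottle_a, bottle_b, bottle_d below 0.02 m/s and angular speed of each of bottle_c, bottle_a, bottle_b, bottle_d below 0.2 rad/s and (horizontal distance between bottle_a and pad_1 below 0.015 m or horizontal distance between bottle_a and pad_2 below 0.015 m or horizontal distance between bottle_a and pad_3 below 0.015 m or horizontal distance between bottle_a and pad_4 below 0.015 m) and horizontal distance between bottle_a and end_panel between 0.11 and 0.17 m and height (world z) of bottle_a between 0.012 and 0.02 m and (horizontal distance between bottle_b and pad_1 below 0.015 m or horizontal distance between bottle_b and pad_2 below 0.015 m or horizontal distance between bottle_b and pad_3 below 0.015 m or horizontal distance between bottle_b and pad_4 below 0.015 m) and horizontal distance between bottle_b and end_panel between 0.188 and 0.248 m and height (world z) of bottle_b between 0.012 and 0.02 m and (horizontal distance between bottle_d and pad_1 below 0.015 m or horizontal distance between bottle_d and pad_2 below 0.015 m or horizontal distance between bottle_d and pad_3 below 0.015 m or horizontal distance between bottle_d and pad_4 below 0.015 m) and horizontal distance between bottle_d and end_panel between 0.266 and 0.326 m and height (world z) of bottle_d between 0.012 and 0.02 m and distance of mortar from where it was at the start of the episode below 0.03 m and angle between mortar's own z axis and vertical below 0.2 rad); the robot touches nothing.
It fails at once if a bottle falls over (leans more than 0.8 rad) (angle between any of bottle_c, bottle_a, bottle_b, bottle_d's own z axis and vertical above 0.8 rad).
It fails at once if the mortar is moved by more than 30 mm or tipped (distance of mortar from where it was at the start of the episode above 0.03 m or angle between mortar's own z axis and vertical above 0.3 rad).
It also fails if it takes over 96 s, if anything falls off the work surface, if the arm or the gripper's body presses on something with over 40 N, if the wrist force passes 120 N, or if a joint passes its speed limit or range.

## Robot

A 6-joint arm with a two-finger parallel gripper is mounted at the origin on the work surface. World frame = base frame: x ahead of the robot, y to its left, z up, the work surface at z = 0. Lengths are in mm, angles in rad, forces in N, time in s.
With the tool pointing down it reaches from about 375 to 900 mm from the base axis. Payload 3.1 kg.
Tool frame: the origin (TCP) lies at the very end of the fingers, on their centre line; the grasp point (between the pads) lies 19 mm behind it; z points along the fingers, y is the direction in which the jaws open and shut (so a half turn about z gives the same grasp; the last joint's range is limited). The gripper opens to 87 mm and grips with 3 to 60 N. Pads are 19 mm wide; open, the fingers measure 117 mm over their backs; the gripper's body (75 mm by 190 mm) begins 51 mm behind the grasp point.
Start: joints at [-1.363, 0.527, 1.433, -0, 1.181, -0.178], TCP at [235.787, -578.793, 222.548] pointing down, gripper open.
Joint ranges: [-3.08, 3.08], [-0.75, 2.2], [0.22, 2.44], [-1.43, 4.57], [0, 2.65], [-2.85, 2.85]. Speed limits (rad/s): [2.79, 2.79, 3.14, 3.14, 3.14, 3.14].

## Interface

Orientations are given as a unit quaternion [w, x, y, z].
In Python, from bench import observe, snapshot, camera_info, finish_job gives the robot as it stands.
- The arm moves only by the shell command python3 -m creep 'ROWS' [FORCE]. ROWS is JSON, a list of rows, each a list of 5 numbers: the opening in per cent of the stroke, from 0 (shut) to 100 (fully open), then the shift along the world's x, y, z in m, then the turn about the world's z in degrees. In form: [[claw, tx, ty, tz, turn], ...]. A call has 1 to 5 rows; each row is the pose to reach, as a shift and turn from the pose commanded when the call began; what a row does not reach only later rows make up. A row lasts 1/8 s, in which the tool goes at most 62.5 mm and 10.7 degrees, less where a joint would pass 70% of its speed; a pose out of reach is approached as far as the arm can. A call with a gripper value outside its range is refused whole. The fingers move at their own pace and stop on an object; FORCE is the grip in N (left out, the last holds). Time passes only in rows, so rows that repeat a pose let the fingers close. It gives the time, the measured TCP pose, the force and the opening at its end, in the units of the state.
- observe(): the state, without advancing time (a new reading comes with each control period).
- snapshot(name): name is "scene" or "top"; returns the picture (400x640x3 uint8, red, green, blue); there is no depth.
- camera_info(name): a dict with "mtx" (3x3 intrinsics, pixels), "k1" (the pictures are not rectified: a ray, as slopes to the right and down, at radius r is drawn at 1 + k1 r^2 times it, then the intrinsics apply), "R" (3x3) and "t" (3): a world point X has camera coordinates R X + t. Camera axes: x right, y down, z forward; pixel columns grow to the right and rows downward; lengths in mm; the calibration is good to about 2 mm. A picture is of the moment at which its call begins. camera_info takes no time and is no camera call.
- finish_job(): hands the job in, once; it reports no verdict.
The state is a dict: "t": time; "joint_pos": joint angles; "qvel": joint speeds; "joint_torque": joint torques, N m; "ee_pos": TCP position; "orientation": TCP orientation; "wrist_force": force on the tool from outside, world axes, zero at the start; "ft_torque": the same for the moment, N m; "width": opening from 0.0 (shut) to 1.0 (fully open).
Only numpy, scipy, OpenCV 4.12 (cv2) and the standard library are available. Lean on these libraries where they do the work, as an engineer would, in place of code of your own. Each camera call takes 0.05 s, during which the arm holds its last target. There are 200 camera calls.

## Working session

There is one attempt and no reset: what is moved stays moved. The work goes in short steps, Python scripts to look and compute and a shell command to move; the robot and the scene stay as the last step left them, time stands still between calls to the robot, and variables do not carry over. Pictures are saved under pics/ and viewed, about 12 in all and at most 16, crops included, and the job is handed in when it is done.

```bash
mkdir -p pics; ls; python3 - <<'E'
from bench import *
import cv2
for n in("scene","top"):
    cv2.imwrite(f"pics/{n}0.png",snapshot(n)[:,:,::-1]); print(n,camera_info(n))
s=observe();print({k:s[k] for k in("t","ee_pos","orientation","width")})
E
```

```text
pics
scene {'mtx': array([[461.3738472 ,   0.        , 317.98061816],
       [  0.        , 461.3738472 , 205.72337322],
       [  0.        ,   0.        ,   1.        ]]), 'k1': -0.06253545440151749, 'R': array([[ 0.51528453,  0.85672867, -0.02231205],
       [ 0.5060653 , -0.32518057, -0.79884636],
       [-0.69165003,  0.40034182, -0.60112118]]), 't': array([-216.02025964, -267.05983648, 1671.77472888])}
top {'mtx': array([[364.96798185,   0.        , 317.69237462],
       [  0.        , 364.96798185, 202.82960102],
       [  0.        ,   0.        ,   1.        ]]), 'k1': -0.0032181072433001955, 'R': array([[-0.0213112 , -0.99976765,  0.00323757],
       [-0.9958127 ,  0.02093873, -0.08898674],
       [ 0.08889828, -0.00512043, -0.99602755]]), 't': array([-52.53447301, 556.10668397, 927.41655107])}
{'t': 0.1, 'ee_pos': array([ 235.64512823, -578.14465703,  221.65698988]), 'orientation': array([-9.94744179e-04,  9.81358139e-01,  1.92185362e-01, -1.36893537e-05]), 'width': 1.0006423163506577}
```

View pics/top0.png

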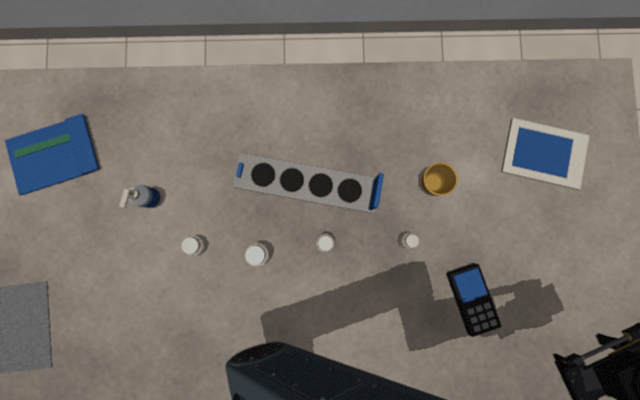

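View pics/scene0.png

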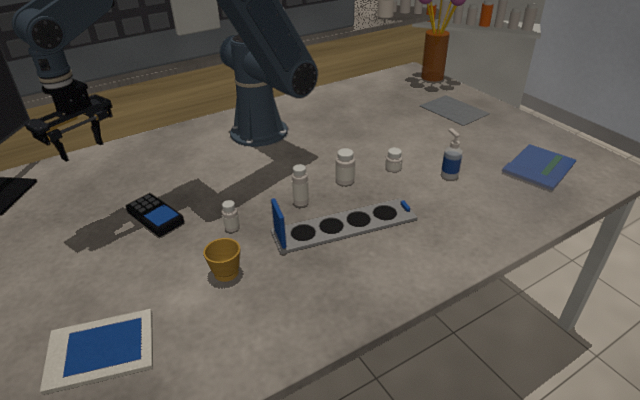

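The top view shows the tray with its panel at the right end (380,190), so the pads from the panel run (349,189), (320,185), (291,180), (262,175). The bottle tops are d (192,245), a (257,254), c (326,242) and b (410,240); the mortar is at (440,180). The scene view confirms this order.

```bash
cat > h.py <<'E'
import numpy as np,cv2
from bench import *
def ray(n,uv,z):
    """pixel -> world point on plane z (mm)"""
    c=camera_info(n);R,t=np.array(c["R"]),np.array(c["t"])
    d=np.array([c["k1"],0,0,0,0.])
    p=cv2.undistortPoints(np.array([[uv]],float),c["mtx"],d)[0,0]
    o=-R.T@t; v=R.T@np.array([p[0],p[1],1]); return (o+v*(z-o[2])/v[2])
def blobs(m,lo,hi):
    n,l,s,c=cv2.connectedComponentsWithStats(m.astype(np.uint8))
    return [(i,s[i],c[i]) for i in range(1,n) if lo<s[i][4]<hi]
E
python3 - <<'E'
from h import *
im=cv2.imread("pics/top0.png");I=im.astype(int)
roi=np.zeros(im.shape[:2],bool);roi[150:275,175:430]=1
for i,s,c in blobs((I.max(2)<40)&roi,100,900): print("pad",c.round(1),s[2:],ray("top",c,15).round(1))
w=(I.min(2)>125)&roi
H=dict(zip("dacb",(62,98,116,80)))
for i,s,c in blobs(w,40,900): print("white",c.round(1),s)
cv2.imwrite("pics/crop.png",np.vstack([np.hstack([cv2.resize(im[y-20:y+20,x-20:x+20],(300,300),interpolation=0) for x,y in r]) for r in(((192,245),(257,254)),((326,242),(410,240)))]))
c=camera_info("top");print(-c["R"].T@c["t"])
E
```

```text
pad [262.7 174.3] [ 22  22 376] [634.7  80.   15. ]
pad [291.6 179.6] [ 22  22 378] [619.1   3.5  15. ]
pad [320.5 184.8] [ 22  22 378] [603.5 -72.7  15. ]
pad [349.4 190.2] [ 22  22 384] [ 587.4 -148.9   15. ]
white [412.4 240.6] [406 234  14  14 149]
white [187.8 246. ] [175 237  26  19 304]
white [325.  243.3] [317 236  17  16 212]
white [254.7 255.6] [244 245  24  22 358]
[470.2127917  -59.41766005 973.38864088]
```

View pics/crop.png

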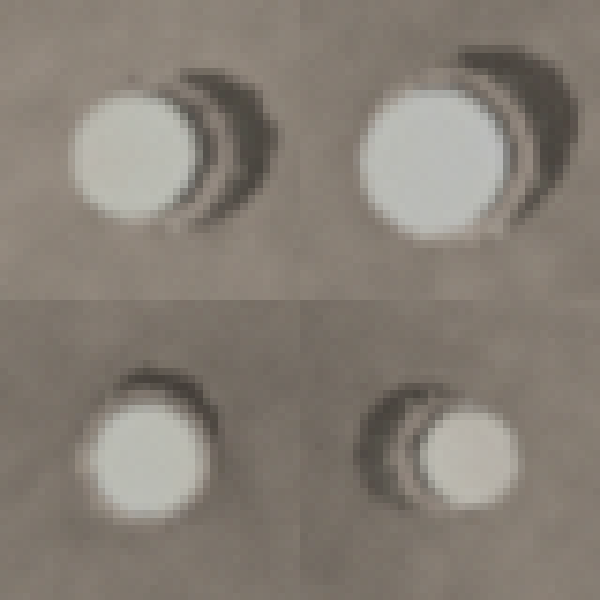

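```bash
python3 - <<'E'
from h import *
im=cv2.imread("pics/top0.png");I=im.astype(int)
roi=np.zeros(im.shape[:2],bool);roi[225:275,175:430]=1
B={}
for i,s,c in sorted(blobs((I.min(2)>150)&roi,40,900),key=lambda b:b[2][0]):
    n="dacb"[len(B)];h=dict(d=62,a=98,c=116,b=80)[n]
    p=B[n]=ray("top",c,h); print(n,c.round(1),s[2:],p.round(1))
I2=I.astype(int)
m=((I2[:,:,2]-I2[:,:,0]>60));m[:,:400]=0;m[230:]=0
for i,s,c in blobs(m,100,3000):print("mortar",c.round(1),ray("top",c,60).round(1))
s=observe();e=np.array(s["ee_pos"]);print(e.round(1))
P=np.array([[587.4,-148.9],[603.2,-72.6],[619,3.6],[634.7,80]])
for n,p in zip("cabd",P): print(n,"to bottle",(B[n][:2]-e[:2]).round(),"carry",(p-B[n][:2]).round(1))
E
```

```text
d [189.2 245.4] [ 16  16 203] [452.4 256.8  62. ]
a [254.1 255.2] [ 19  20 295] [426.6  89.9  98. ]
c [325. 243.] [ 15  15 174] [452.2 -79.  116. ]
b [412.3 240.6] [ 13  12 117] [ 452.8 -292.6   80. ]
mortar [437.7 178.6] [ 606.9 -369.1   60. ]
[ 235.6 -578.1  221.7]
c to bottle [217. 499.] carry [135.2 -69.9]
a to bottle [191. 668.] carry [ 176.6 -162.5]
b to bottle [217. 286.] carry [166.2 296.2]
d to bottle [217. 835.] carry [ 182.3 -176.8]
```

```bash
python3 -m creep '[[100,0.022,0.05,0,10],[100,0.044,0.1,0,20],[100,0.066,0.15,0,30],[100,0.088,0.2,0,40],[100,0.11,0.25,0,50]]' 20; python3 -m creep '[[100,0.022,0.05,0,6],[100,0.044,0.1,0,6],[100,0.066,0.15,0,6],[100,0.088,0.2,0,6],[100,0.107,0.25,0,6]]'; python3 -m creep '[[100,0,0,0,0],[100,0,0,0,0]]'; python3 - <<'E'
from h import *
for n in("scene","top"): cv2.imwrite(f"pics/{n}1.png",snapshot(n)[:,:,::-1][100:300,150:450])
E
cd pics; python3 -c "
import cv2,numpy as np
cv2.imwrite('m1.png',np.vstack([cv2.imread('scene1.png'),cv2.imread('top1.png')]))"
```

```text
t: 0.72
ee_pos: [346.1, -327.0, 222.3]
orientation: [-0.0, 0.807, 0.591, 0.0]
wrist_force: [1.7, 0.1, 0.3]
width: 0.997
t: 1.35
ee_pos: [453.3, -77.1, 222.5]
orientation: [0.0, 0.776, 0.63, 0.0]
wrist_force: [1.6, 0.0, -0.6]
width: 0.999
t: 1.6
ee_pos: [452.6, -78.9, 222.4]
orientation: [-0.0, 0.776, 0.631, -0.0]
wrist_force: [0.4, 0.1, 0.6]
width: 1.0
```

View pics/m1.png

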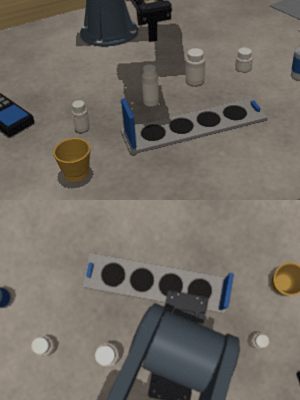

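The arm (top) and fingers (scene crop at 152,25) sit directly above bottle c. I'll descend and grip.

```bash
python3 -m creep '[[100,0,0,-0.03,0],[100,0,0,-0.06,0],[100,0,0,-0.09,0],[100,0,0,-0.11,0],[100,0,0,-0.13,0]]'; python3 -m creep '[[100,0,0,-0.02,0],[100,0,0,-0.04,0],[100,0,0,-0.04,0]]'; python3 -m creep '[[0,0,0,0,0],[0,0,0,0,0],[0,0,0,0,0],[0,0,0,0,0],[0,0,0,0,0]]' 20;  python3 -m creep '[[0,0,0,0,0],[0,0,0,0,0],[0,0,0,0,0]]'
```

```text
t: 2.33
ee_pos: [452.6, -80.6, 91.8]
orientation: [0.0, 0.777, 0.629, -0.0]
wrist_force: [0.1, 0.1, 0.0]
width: 1.002
t: 2.7
ee_pos: [451.8, -80.0, 51.5]
orientation: [-0.001, 0.777, 0.629, -0.001]
wrist_force: [-0.6, -0.4, -0.8]
width: 1.001
t: 3.32
ee_pos: [453.0, -78.8, 52.8]
orientation: [0.0, 0.776, 0.63, 0.0]
wrist_force: [0.2, 0.3, 0.1]
width: 0.517
t: 3.7
ee_pos: [453.0, -78.9, 52.7]
orientation: [0.0, 0.776, 0.63, 0.0]
wrist_force: [0.9, 0.5, 2.5]
width: 0.502
```

```bash
python3 -m creep '[[0,0,0,0.01,0],[0,0,0,0.025,0],[0,0,0,0.045,0],[0,0,0,0.06,0],[0,0,0,0.06,0]]';  python3 -m creep '[[0,0.02,-0.01,0,0],[0,0.055,-0.028,0,0],[0,0.09,-0.047,0,0],[0,0.12,-0.062,0,0],[0,0.135,-0.07,0,0]]'; python3 -m creep '[[0,0,0,-0.005,0],[0,0,0,-0.015,0],[0,0,0,-0.025,0],[0,0,0,-0.033,0],[0,0,0,-0.033,0]]'; python3 - <<'E'
from h import *
cv2.imwrite('pics/m2.png',np.vstack([cv2.resize(snapshot(n)[130:280,200:400,::-1],(400,300)) for n in("scene","top")]))
E
```

```text
t: 4.32
ee_pos: [453.2, -79.0, 113.6]
orientation: [0.001, 0.776, 0.63, 0.0]
wrist_force: [-0.3, -0.7, -1.5]
width: 0.502
t: 4.95
ee_pos: [588.9, -149.7, 111.5]
orientation: [-0.0, 0.776, 0.63, -0.0]
wrist_force: [-1.0, 0.0, -0.9]
width: 0.5
t: 5.58
ee_pos: [586.9, -148.3, 78.6]
orientation: [-0.001, 0.776, 0.63, -0.0]
wrist_force: [0.3, -0.7, -1.1]
width: 0.502
```

View pics/m2.png

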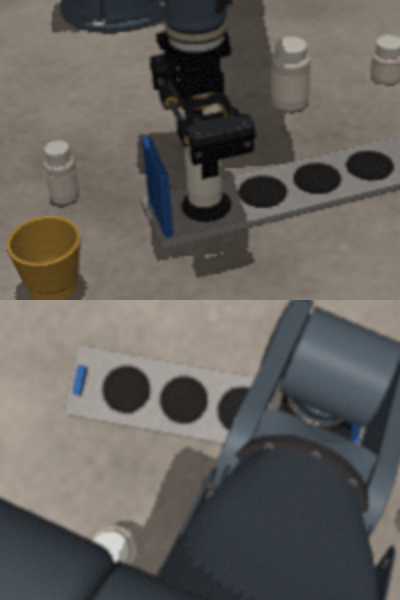

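The scene crop shows bottle c hanging over the pad next to the panel, with its base at (205,205) on the pad. I'll lower it, release and rise.

```bash
python3 -m creep '[[0,0,0,-0.006,0],[0,0,0,-0.011,0],[0,0,0,-0.011,0],[0,0,0,-0.0115,0],[0,0,0,-0.0115,0]]'; python3 -m creep '[[100,0,0,0,0],[100,0,0,0,0],[100,0,0,0,0],[100,0,0,0,0],[100,0,0,0,0]]'; python3 -m creep '[[100,0,0,0.02,0],[100,0,0,0.05,0],[100,0,0,0.08,0],[100,0,0,0.11,0],[100,0,0,0.11,0]]'; python3 -m creep '[[100,-0.03,0.045,0,0],[100,-0.06,0.09,0,0],[100,-0.09,0.135,0,0],[100,-0.12,0.18,0,0],[100,-0.16,0.239,0,0]]'; python3 -m creep '[[100,0,0,0,0],[100,0,0,0,0]]'; python3 - <<'E'
from h import *
I=snapshot("top");cv2.imwrite('pics/m3.png',np.vstack([cv2.resize(snapshot("scene")[130:280,200:400,::-1],(400,300)),cv2.resize(I[130:280,200:400,::-1],(400,300))]))
I=I.astype(int)
for i,s,c in blobs(I.min(2)>150,60,400): print(c.round(1),s,ray("top",c,131).round(1))
E
```

```text
t: 6.3
ee_pos: [587.8, -148.8, 68.1]
orientation: [0.0, 0.776, 0.63, 0.0]
wrist_force: [-0.6, -0.6, -0.9]
width: 0.499
t: 6.92
ee_pos: [587.8, -148.8, 68.1]
orientation: [0.0, 0.776, 0.63, 0.0]
wrist_force: [0.9, -0.6, -0.6]
width: 0.962
t: 7.55
ee_pos: [589.5, -149.5, 180.6]
orientation: [0.003, 0.776, 0.63, 0.001]
wrist_force: [-1.0, -0.3, -0.5]
width: 1.002
t: 8.18
ee_pos: [431.4, 84.0, 177.1]
orientation: [-0.0, 0.777, 0.63, -0.0]
wrist_force: [1.9, 1.0, 0.1]
width: 0.996
t: 8.43
ee_pos: [432.9, 83.0, 177.6]
orientation: [0.0, 0.776, 0.631, -0.0]
wrist_force: [-0.6, -0.1, -0.3]
width: 0.997
[619.8  30.4] [600  29  40   3  66] [ 951.2 -807.8  131. ]
[480.2  32.6] [443  31  75   4 171] [ 951.4 -466.7  131. ]
[565.1  31.2] [534  30  59   3 135] [ 951.5 -673.8  131. ]
[402.6  34.1] [365  33  75   3 168] [ 951.3 -277.9  131. ]
[244.1  36.9] [207  35  76   4 165] [951.5 105.4 131. ]
[323.2  35.3] [286  34  76   4 173] [951.7 -85.8 131. ]
[616.7  46.3] [601  35  32  22 397] [ 911.  -796.4  131. ]
[166.6  38.2] [128  37  76   4 164] [952.  292.4 131. ]
[93.3 39.7] [ 61  38  64   4 129] [952.1 469.2 131. ]
[21.6 41. ] [ 1 40 45  3 90] [952.3 642.4 131. ]
[636.9  79.8] [633  58   7  50 186] [ 826.1 -837.   131. ]
[353.9 184.4] [347 178  15  14 166] [ 586.6 -149.1  131. ]
[123.5 197.5] [120 189   8  18  77] [567.2 386.  131. ]
[412.2 240.6] [406 235  13  13 124] [ 453.6 -279.1  131. ]
```

View pics/m3.png

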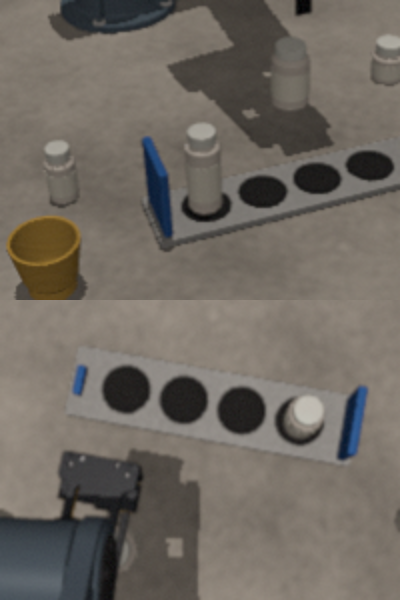

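Bottle c stands on the panel-end pad, measured at (586.6, -149.1) against a pad centre of (587.4, -148.9). Next I'll correct over bottle a by (-6,+7) mm and pick it up.

```bash
python3 -m creep '[[100,-0.006,0.007,0,0],[100,-0.006,0.007,-0.015,0],[100,-0.006,0.007,-0.04,0],[100,-0.006,0.007,-0.06,0],[100,-0.006,0.007,-0.06,0]]'; python3 -m creep '[[100,0,0,-0.02,0],[100,0,0,-0.04,0],[100,0,0,-0.06,0],[100,0,0,-0.082,0],[100,0,0,-0.082,0]]'; python3 -m creep '[[0,0,0,0,0],[0,0,0,0,0],[0,0,0,0,0],[0,0,0,0,0],[0,0,0,0,0]]' 20
```

```text
t: 9.15
ee_pos: [425.7, 89.6, 116.9]
orientation: [-0.001, 0.777, 0.63, -0.001]
wrist_force: [-0.0, 0.4, 0.2]
width: 1.003
t: 9.78
ee_pos: [426.6, 89.7, 35.7]
orientation: [-0.001, 0.776, 0.63, -0.001]
wrist_force: [0.6, -1.2, 0.0]
width: 0.995
t: 10.4
ee_pos: [427.3, 89.9, 36.5]
orientation: [0.001, 0.776, 0.63, 0.001]
wrist_force: [0.9, -0.3, 5.8]
width: 0.656
```

```bash
python3 -m creep '[[0,0,0,0,0],[0,0,0,0.015,0],[0,0,0,0.035,0],[0,0,0,0.06,0],[0,0,0,0.06,0]]';  python3 -m creep '[[0,0.015,-0.014,0,0],[0,0.042,-0.039,0,0],[0,0.07,-0.064,0,0],[0,0.098,-0.09,0,0],[0,0.125,-0.115,0,0]]';  python3 -m creep '[[0,0.022,-0.02,0,0],[0,0.04,-0.037,0,0],[0,0.051,-0.0475,0,0],[0,0.051,-0.0475,-0.01,0],[0,0.051,-0.0475,-0.02,0]]'; python3 -m creep '[[0,0,0,-0.01,0],[0,0,0,-0.013,0],[0,0,0,-0.013,0]]'; python3 - <<'E'
from h import *
cv2.imwrite('pics/m4.png',cv2.resize(snapshot("scene")[130:280,200:400,::-1],(400,300)))
E
```

```text
t: 11.02
ee_pos: [427.5, 90.0, 97.0]
orientation: [0.001, 0.776, 0.63, 0.001]
wrist_force: [0.5, -0.5, -1.5]
width: 0.657
t: 11.65
ee_pos: [552.9, -27.2, 94.4]
orientation: [-0.001, 0.777, 0.63, -0.0]
wrist_force: [0.9, -0.0, -2.2]
width: 0.661
t: 12.28
ee_pos: [601.1, -71.9, 74.5]
orientation: [-0.001, 0.776, 0.63, -0.001]
wrist_force: [-0.1, 0.0, -2.2]
width: 0.657
t: 12.65
ee_pos: [602.4, -72.2, 62.8]
orientation: [-0.0, 0.776, 0.631, -0.0]
wrist_force: [0.5, 0.4, -2.4]
width: 0.653
```

View pics/m4.png

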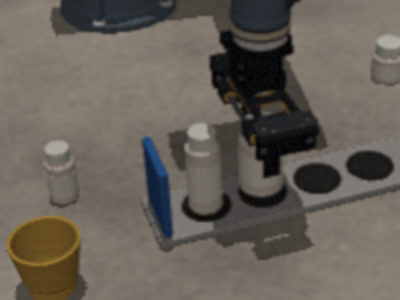

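Bottle a is over pad 2 with its base at (262,190). I'll lower it, release, rise clear and go over bottle b.

```bash
python3 -m creep '[[0,0,0,-0.006,0],[0,0,0,-0.011,0],[0,0,0,-0.011,0],[0,0,0,-0.0115,0],[0,0,0,-0.0115,0]]'; python3 -m creep '[[100,0,0,0,0],[100,0,0,0,0],[100,0,0,0,0],[100,0,0,0,0],[100,0,0,0,0]]'; python3 -m creep '[[100,0,0,0.02,0],[100,0,0,0.05,0],[100,0,0,0.09,0],[100,0,0,0.13,0],[100,0,0,0.13,0]]'; python3 -m creep '[[100,-0.025,-0.037,0,0],[100,-0.05,-0.073,0,0],[100,-0.075,-0.11,0,0],[100,-0.1,-0.147,0,0],[100,-0.125,-0.183,0,0]]'; python3 -m creep '[[100,-0.015,-0.022,0,0],[100,-0.024,-0.037,0,0],[100,-0.024,-0.037,0,0]]'; python3 - <<'E'
from h import *
I=snapshot("top");cv2.imwrite('pics/m5.png',np.vstack([cv2.resize(snapshot("scene")[130:280,200:400,::-1],(400,300)),cv2.resize(I[130:280,200:400,::-1],(400,300))]))
I=I[150:275,175:430].astype(int)
for i,s,c in blobs(I.min(2)>145,60,400): print((c+[175,150]).round(1),s[2:],*[ray("top",c+[175,150],h).round(1)for h in(131,113,62)])
E
```

```text
t: 13.32
ee_pos: [602.7, -72.6, 51.6]
orientation: [0.0, 0.776, 0.63, -0.0]
wrist_force: [-0.8, 0.8, -1.1]
width: 0.657
t: 13.95
ee_pos: [602.7, -72.6, 51.6]
orientation: [0.0, 0.776, 0.63, 0.0]
wrist_force: [0.3, -0.2, -0.1]
width: 0.994
t: 14.58
ee_pos: [605.2, -73.2, 185.3]
orientation: [0.003, 0.776, 0.63, 0.002]
wrist_force: [1.1, -0.9, 0.2]
width: 0.999
t: 15.2
ee_pos: [476.2, -256.2, 180.4]
orientation: [-0.001, 0.776, 0.63, -0.0]
wrist_force: [0.1, -0.8, 0.1]
width: 1.003
t: 15.58
ee_pos: [453.3, -293.0, 181.0]
orientation: [-0.001, 0.777, 0.63, 0.0]
wrist_force: [0.8, 0.8, 0.2]
width: 1.0
[320.7 180.3] [ 21  23 336] [598. -72. 131.] [600.7 -72.2 113. ] [608.5 -73.   62. ]
[354.  184.4] [ 15  16 182] [ 586.6 -149.2  131. ] [ 589.1 -151.2  113. ] [ 596.2 -156.6   62. ]
[189.  245.4] [ 17  18 229] [453.6 233.3 131. ] [453.3 239.6 113. ] [452.2 257.3  62. ]
```

View pics/m5.png

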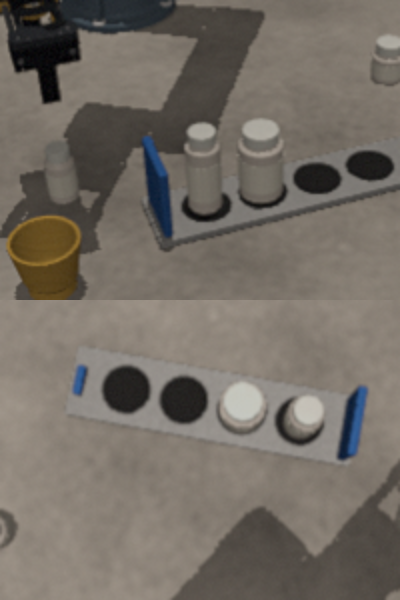

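Bottle a stands on pad 2, within about 2 mm of its centre. Picking up bottle b.

```bash
python3 -m creep '[[100,0,0,-0.025,0],[100,0,0,-0.05,0],[100,0,0,-0.075,0],[100,0,0,-0.095,0],[100,0,0,-0.095,0]]'; python3 -m creep '[[100,0,0,-0.02,0],[100,0,0,-0.04,0],[100,0,0,-0.06,0],[100,0,0,-0.06,0]]'; python3 -m creep '[[0,0,0,0,0],[0,0,0,0,0],[0,0,0,0,0],[0,0,0,0,0],[0,0,0,0,0]]' 20;python3 -m creep '[[0,0,0,0,0],[0,0,0,0,0],[0,0,0,0.02,0],[0,0,0,0.05,0],[0,0,0,0.05,0]]'
```

```text
t: 16.3
ee_pos: [453.5, -290.6, 85.2]
orientation: [-0.002, 0.776, 0.631, -0.0]
wrist_force: [0.6, 0.2, 0.5]
width: 1.002
t: 16.8
ee_pos: [453.8, -291.7, 26.3]
orientation: [-0.001, 0.776, 0.631, -0.0]
wrist_force: [0.1, 0.6, 0.3]
width: 1.0
t: 17.42
ee_pos: [453.7, -292.6, 26.7]
orientation: [0.0, 0.776, 0.63, 0.0]
wrist_force: [0.1, -0.0, -0.5]
width: 0.519
t: 18.05
ee_pos: [454.8, -293.6, 78.2]
orientation: [0.002, 0.776, 0.63, 0.0]
wrist_force: [0.7, 0.3, 0.9]
width: 0.452
```

```bash
python3 -m creep '[[0,0,0.02,0,0],[0,0,0.065,0,0],[0,0,0.115,0,0],[0,0,0.165,0,0],[0,0,0.21,0,0]]';python3 -m creep '[[0,0.005,0.04,0,0],[0,0.03,0.07,0,0],[0,0.07,0.086,0,0],[0,0.115,0.086,0,0],[0,0.15,0.086,0,0]]';python3 -m creep '[[0,0.015,0,0,0],[0,0.015,0,-0.01,0],[0,0.015,0,-0.02,0],[0,0.015,0,-0.027,0],[0,0.015,0,-0.027,0]]'; python3 - <<'E'
from h import *
cv2.imwrite('pics/m6.png',cv2.resize(snapshot("scene")[130:280,200:440,::-1],(480,300)))
E
```

```text
t: 18.68
ee_pos: [451.5, -79.2, 75.4]
orientation: [-0.002, 0.776, 0.631, -0.001]
wrist_force: [-0.1, -0.5, -1.7]
width: 0.452
t: 19.3
ee_pos: [603.5, 5.5, 75.0]
orientation: [-0.001, 0.776, 0.631, -0.001]
wrist_force: [0.2, -0.9, 0.0]
width: 0.453
t: 19.92
ee_pos: [617.2, 3.6, 48.4]
orientation: [-0.001, 0.776, 0.63, -0.001]
wrist_force: [-0.3, 0.3, 0.4]
width: 0.453
```

View pics/m6.png

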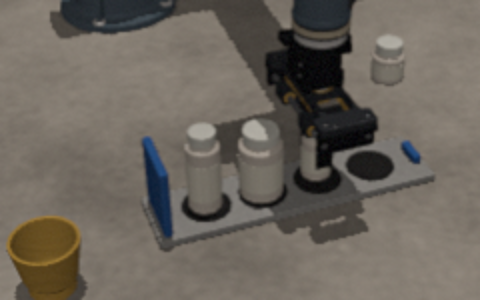

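Bottle b is over pad 3, with its base at (317,178). I'll lower it, release and go over bottle d.

```bash
python3 -m creep '[[0,0.001,0,-0.004,0],[0,0.001,0,-0.007,0],[0,0.001,0,-0.008,0],[0,0.001,0,-0.008,0]]'; python3 -m creep '[[100,0,0,0,0],[100,0,0,0,0],[100,0,0,0,0],[100,0,0,0,0],[100,0,0,0,0]]'; python3 -m creep '[[100,0,0,0.02,0],[100,0,0,0.05,0],[100,0,0,0.08,0],[100,0,0,0.1,0],[100,0,0,0.1,0]]'; python3 -m creep '[[100,-0.03,0.045,0,0],[100,-0.06,0.09,0,0],[100,-0.09,0.135,0,0],[100,-0.12,0.18,0,0],[100,-0.15,0.227,0,0]]'; python3 -m creep '[[100,-0.016,0.026,0,0],[100,-0.016,0.026,0,0],[100,-0.016,0.026,0,0]]'; python3 - <<'E'
from h import *
I=snapshot("top");cv2.imwrite('pics/m7.png',np.vstack([cv2.resize(snapshot("scene")[130:280,200:440,::-1],(480,300)),cv2.resize(I[130:280,160:400,::-1],(480,300))]))
I=I[150:275,175:430].astype(int)
for i,s,c in blobs(I.min(2)>145,60,400): print((c+[175,150]).round(1),s[2:],*[ray("top",c+[175,150],h).round(1)for h in(131,113,95)])
E
```

```text
t: 20.48
ee_pos: [619.8, 3.4, 41.7]
orientation: [0.0, 0.776, 0.63, 0.0]
wrist_force: [-0.1, 0.2, -0.4]
width: 0.45
t: 21.1
ee_pos: [619.7, 3.4, 41.5]
orientation: [-0.0, 0.776, 0.63, -0.0]
wrist_force: [0.1, 0.3, 0.9]
width: 0.93
t: 21.72
ee_pos: [621.0, 3.3, 143.3]
orientation: [0.002, 0.776, 0.63, 0.001]
wrist_force: [0.2, 0.8, 0.0]
width: 1.0
t: 22.35
ee_pos: [468.0, 231.4, 140.4]
orientation: [-0.0, 0.776, 0.63, -0.001]
wrist_force: [0.3, 0.9, 1.0]
width: 1.0
t: 22.72
ee_pos: [453.9, 256.0, 140.9]
orientation: [0.0, 0.776, 0.63, -0.0]
wrist_force: [0.9, -0.8, 1.0]
width: 1.002
[289.3 175.1] [ 13  13 129] [611.8   1.  131. ] [614.8   2.3 113. ] [617.9   3.6  95. ]
[321.1 180. ] [ 21  20 308] [598.6 -72.8 131. ] [601.4 -73.1 113. ] [604.1 -73.4  95. ]
[354.1 184.4] [ 15  15 176] [ 586.8 -149.4  131. ] [ 589.2 -151.3  113. ] [ 591.7 -153.3   95. ]
```

View pics/m7.png

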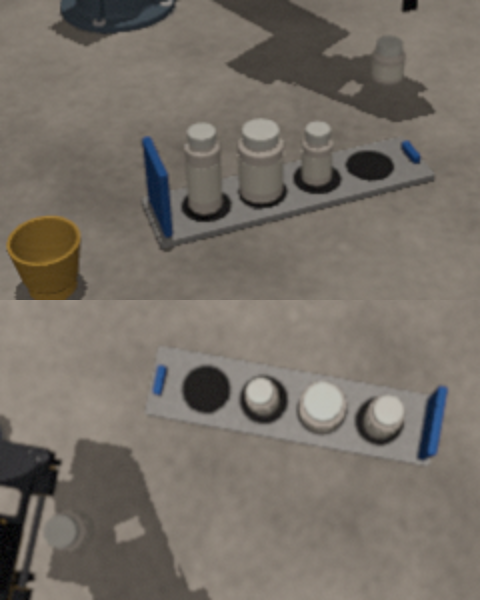

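Three bottles stand well centred. Picking up bottle d: down 131 mm, with a y correction of +1 mm.

```bash
python3 -m creep '[[100,-0.001,0.001,-0.02,0],[100,-0.001,0.001,-0.04,0],[100,-0.001,0.001,-0.06,0],[100,-0.001,0.001,-0.075,0],[100,-0.001,0.001,-0.075,0]]'; python3 -m creep '[[100,0,0,-0.02,0],[100,0,0,-0.04,0],[100,0,0,-0.055,0],[100,0,0,-0.055,0],[100,0,0,-0.055,0]]'; python3 -m creep '[[0,0,0,0,0],[0,0,0,0,0],[0,0,0,0,0],[0,0,0,0,0],[0,0,0,0,0]]' 20;python3 -m creep '[[0,0,0,0,0],[0,0,0,0,0],[0,0,0,0.02,0],[0,0,0,0.05,0],[0,0,0,0.05,0]]'
```

```text
t: 23.45
ee_pos: [452.4, 256.6, 65.5]
orientation: [-0.0, 0.777, 0.63, -0.001]
wrist_force: [0.7, 0.0, 0.4]
width: 1.002
t: 24.08
ee_pos: [453.2, 257.6, 12.0]
orientation: [0.0, 0.776, 0.63, 0.0]
wrist_force: [-0.1, -0.1, 0.1]
width: 1.0
t: 24.7
ee_pos: [452.8, 257.5, 11.6]
orientation: [0.0, 0.776, 0.63, 0.0]
wrist_force: [0.5, -0.4, 1.4]
width: 0.589
t: 25.32
ee_pos: [453.9, 257.9, 63.0]
orientation: [0.001, 0.776, 0.63, 0.002]
wrist_force: [0.1, 1.0, -1.3]
width: 0.586
```

```bash
python3 -m creep '[[0,0.015,-0.015,0,0],[0,0.045,-0.044,0,0],[0,0.08,-0.078,0,0],[0,0.11,-0.107,0,0],[0,0.14,-0.136,0,0]]';python3 -m creep '[[0,0.025,-0.025,0,0],[0,0.042,-0.041,0,0],[0,0.042,-0.041,-0.01,0],[0,0.042,-0.041,-0.02,0],[0,0.042,-0.041,-0.025,0]]';python3 -m creep '[[0,0,0,0,0],[0,0,0,0,0]]'; python3 - <<'E'
from h import *
cv2.imwrite('pics/m8.png',cv2.resize(snapshot("scene")[130:280,200:440,::-1],(480,300)))
E
```

```text
t: 25.95
ee_pos: [593.7, 118.8, 59.9]
orientation: [-0.001, 0.777, 0.63, -0.001]
wrist_force: [-0.0, 0.4, -1.0]
width: 0.589
t: 26.58
ee_pos: [632.5, 81.2, 34.7]
orientation: [-0.001, 0.776, 0.631, -0.002]
wrist_force: [-0.3, 0.3, -1.4]
width: 0.59
t: 26.82
ee_pos: [634.7, 81.0, 36.8]
orientation: [0.0, 0.776, 0.631, 0.0]
wrist_force: [-0.4, 0.3, -0.8]
width: 0.587
```

View pics/m8.png

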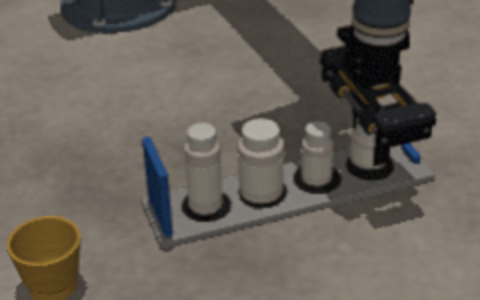

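Bottle d is over the last pad, with its base at (370,165). I'll lower it, release, rise and retreat.

```bash
python3 -m creep '[[0,0,-0.001,-0.005,0],[0,0,-0.001,-0.009,0],[0,0,-0.001,-0.01,0],[0,0,-0.001,-0.01,0],[0,0,-0.001,-0.01,0]]'; python3 -m creep '[[100,0,0,0,0],[100,0,0,0,0],[100,0,0,0,0],[100,0,0,0,0],[100,0,0,0,0]]'; python3 -m creep '[[100,0,0,0.02,0],[100,0,0,0.05,0],[100,0,0,0.09,0],[100,0,0,0.13,0],[100,0,0,0.15,0]]'; python3 -m creep '[[100,-0.03,0.04,0,0],[100,-0.06,0.08,0,0],[100,-0.09,0.12,0,0],[100,-0.12,0.16,0,0],[100,-0.15,0.2,0,0]]'; python3 -m creep '[[100,0,0,0,0],[100,0,0,0,0],[100,0,0,0,0]]'; python3 - <<'E'
from h import *
I=snapshot("top");cv2.imwrite('pics/m9.png',np.vstack([cv2.resize(snapshot("scene")[130:280,200:440,::-1],(480,300)),cv2.resize(I[130:280,240:480,::-1],(480,300))]))
J=I[150:275,175:430].astype(int)
for i,s,c in blobs(J.min(2)>145,60,400): print((c+[175,150]).round(1),s[2:],*[ray("top",c+[175,150],h).round(1)for h in(131,113,95,77)])
I=I.astype(int);m=(I[:,:,0]-I[:,:,2]>60);m[:,:400]=0;m[230:]=0
for i,s,c in blobs(m,100,3000):print("mortar",c.round(1),ray("top",c,60).round(1))
E
```

```text
t: 27.5
ee_pos: [634.6, 79.4, 26.7]
orientation: [-0.0, 0.776, 0.63, -0.0]
wrist_force: [-1.6, 0.3, 2.7]
width: 0.588
t: 28.12
ee_pos: [634.7, 79.4, 26.5]
orientation: [0.0, 0.776, 0.63, 0.0]
wrist_force: [-1.2, 0.7, -0.2]
width: 0.982
t: 28.75
ee_pos: [636.2, 79.5, 181.0]
orientation: [0.002, 0.776, 0.63, 0.002]
wrist_force: [1.0, 0.6, 0.9]
width: 0.998
t: 29.38
ee_pos: [484.0, 280.7, 178.2]
orientation: [0.0, 0.776, 0.63, 0.001]
wrist_force: [0.5, 1.4, 0.5]
width: 1.001
t: 29.75
ee_pos: [485.9, 278.6, 177.1]
orientation: [0.0, 0.777, 0.63, 0.001]
wrist_force: [-0.2, -0.4, 0.6]
width: 0.997
[259.4 170.9] [ 16  17 214] [623.   70.7 131. ] [626.2  73.5 113. ] [629.5  76.3  95. ] [632.8  79.1  77. ]
[289.4 175. ] [ 13  13 124] [611.9   0.9 131. ] [614.9   2.2 113. ] [617.9   3.5  95. ] [620.9   4.7  77. ]
[321.1 180. ] [ 21  20 300] [598.7 -72.8 131. ] [601.5 -73.1 113. ] [604.2 -73.4  95. ] [606.9 -73.7  77. ]
[354.  184.4] [ 15  14 169] [ 586.7 -149.1  131. ] [ 589.2 -151.   113. ] [ 591.6 -152.9   95. ] [ 594.1 -154.8   77. ]
mortar [438.4 178.2] [ 607.9 -370.9   60. ]
```

View pics/m9.png

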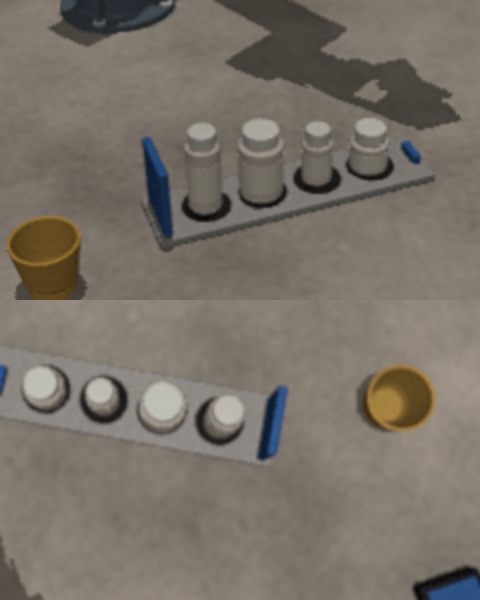

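All four bottles stand upright on their pads in the right order, each within about 2–3 mm of centre. The mortar hasn't moved and the arm is clear, so I'm handing in.

```bash
python3 -c "
from bench import *
print(finish_job())"
```

```text
the job is handed in; nothing more can be done
None
```

I put the four bottles on the tray pads one at a time, in the order c, a, b, d from the tall end panel, with the jaws set across the row. I then backed the arm away and handed the job in at about 30 s of the 96 s allowed.

The last pictures show all four upright in the right order. By the top camera's measurements, each bottle is about 2 mm or less from its pad's centre (the limit is 15 mm). The mortar reads about 2 mm from where it started, which is within the measuring error. No check failed or disagreed. The hand-in itself gives no verdict.

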